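# Repack the deposit box in tray order

## Task

Put the four valuables from the wooden viewing tray back into the open grey deposit box, keeping their order: begin with the one at the tray's brass-pull end, which goes into the compartment next to the chrome clamp, then the next one along into the next compartment, and so on, one at a time in that sequence until the last is in the last compartment. Set each one down gently on the floor of its compartment, upright and without dropping it in, and leave the pocket watch and the loupe where they lie.

Things in the scene. Friction and masses are not known exactly. Their poses are not given: they have to be found in the camera images.
- ring_case: Red lacquered ring case with a thin brass seam, loose, 46 x 46 mm, 38 mm high. Origin at the centre of its underside, z up. About 0.09 kg.
- ingot: Silver ingot, loose, flat bar 34 mm (x) by 52 mm (y), 16 mm high. Origin at the centre of its underside, z up. About 0.27 kg.
- coin: Gold coin in a round black-rimmed capsule, loose, 44 mm diameter, 12 mm high, lying flat. Origin at the centre of its underside, z up. About 0.06 kg.
- seal: Green jade seal, loose: 30 x 30 mm base 24 mm high, then a 26 x 26 mm neck to 36 mm, with a round knob on top to 47 mm. Origin at the centre of its underside, z up. About 0.10 kg.
- tray: Wooden viewing tray, blue felt, fixed, 300 (x) by 136 mm (y). Origin at centre of underside, z up; place floor at z 6, dividers 12, rim 16 mm. Brass pull at its +x end (to x 169). Four places, 68 (x) by 124 mm (y), centred at x = +108 (first, at the pull), +36, -36, -108 mm, y = 0; one valuable in each, order varies, turned up to 0.2 rad from the tray's axes.
- box: Grey steel deposit box, fixed, 132 mm wide (y). Origin on underside below the middle of its 4 open compartments, z up; inner floor at z 4, dividers 30, walls 45 mm. At the +x end a closed hood (x 144 to 250, 51 mm high), lid folded back on it, chrome clamp (to x 254, 70 mm high). Compartments, 68 (x) by 124 mm (y), centred at x = +108 (first, next to the clamp), +36, -36, -108 mm, y = 0.
- watch: Brass pocket watch with a white dial, loose bystander, 46 mm diameter, 12 mm high, bow towards its +x to 42 mm. Origin at the centre of its underside.
- loupe: Magnifying loupe, loose bystander: lens ring 48 mm diameter, black horn handle along its +x to 95 mm, 12 mm high. Origin under the centre of the lens ring.
Things that resemble listed ones, but are neither listed nor needed, are in the scene too. There is more than one size of the ring_case; the job needs the largest.

How it is judged:
By the outcome, as a careful person would: the job done as asked, in the order asked, and still so for the second after the job is handed in, with the robot touching nothing.
It also fails if it takes over 120 s, if anything falls off the work surface, if the arm or the gripper's body presses on something with over 40 N, if the wrist force passes 120 N, or if a joint passes its speed limit or range.

## Robot

A 6-joint arm with a two-finger parallel gripper is mounted at the origin on the work surface. World frame = base frame: x ahead of the robot, y to its left, z up, the work surface at z = 0. Lengths are in mm, angles in rad, forces in N, time in s.
With the tool pointing down it reaches from about 325 to 775 mm from the base axis. Payload 5.5 kg.
Tool frame: the origin (TCP) lies at the centre of the arm's flange, where the gripper is bolted on; the fingertips stand 173 mm ahead of it and the grasp point (between the pads) lies 155 mm ahead of it; z points along the fingers, y is the line along which they close (so a half turn about z gives the same grasp; the last joint's range is limited). The gripper opens to 85 mm and grips with 20 to 120 N. Pads are 22 mm wide; open, the fingers measure 114 mm over their backs; the gripper's body (76 mm by 85 mm) begins 54 mm behind the grasp point. The pads swing forward as they close: fully open they stand 13 mm farther back than shut.
Start: joints at [-1.267, 0.091, 1.231, -0, 1.82, -0.057], TCP at [211.814, -561.385, 404.675] pointing down, gripper open.
Joint ranges: [-2.87, 2.87], [-0.86, 2.18], [0.17, 2.46], [-1.51, 4.65], [0.06, 2.69], [-2.65, 2.65]. Speed limits (rad/s): [2.57, 2.57, 3.01, 3.14, 3.14, 3.14].

## Interface

Orientations are given as a rotation vector (axis times angle).
In Python, from bench import robot gives the robot as it stands.
- The arm moves only by the tool arm_command, never from a script. Its argument "series" is a list of rows, each an object of numbers: "x", "y", "z": the shift along the world's x, y, z in m; "spin": the turn about the world's z in rad. A call has 1 to 10 rows; each row is the pose to reach, as a shift and turn from the pose commanded when the call began; what a row does not reach only later rows make up. A row lasts 1/8 s, in which the tool goes at most 62.5 mm and 10.7 degrees, less where a joint would pass 70% of its speed; a pose out of reach is approached as far as the arm can. A call with a gripper value outside its range is refused whole. "fingers" is the closure, from 0 (fully open) to 1 (shut), set as the call begins (left out, the last holds). The fingers move at their own pace and stop on an object; "grip_force" is the grip in N (left out, the last holds). Time passes only in rows, so rows that repeat a pose let the fingers close. It gives the time, the measured TCP pose, the force, the opening and the grip force at its end, in the units of the state.
- robot.observe(): the state, without advancing time (a new reading comes with each control period).
- robot.camera(name): name is "side" or "top" or "wrist"; returns a dict with "pixels" (400x640x3 uint8, blue, green, red), "fx", "fy", "cx", "cy" (pixels), "dist_coeffs" ([k1, k2, p1, p2, k3] as OpenCV has them; the pictures are not rectified), "cam_to_world" (4x4, takes a point from camera to world coordinates); the wrist camera has in their place "T_tool_cam" (4x4, takes a point from camera to tool coordinates, whose origin is the TCP and whose axes are the flange's). Camera axes: x right, y down, z forward; pixel columns grow to the right and rows downward; lengths in mm; the calibration is good to about 2 mm. A picture is of the moment at which its call begins: read the wrist's pose just before it. There is no depth.
- robot.hand_in(): hands the job in; it is judged then, once.
The state is a dict: "t": time; "joints": joint angles; "dq": joint speeds; "effort": joint torques, N m; "ee_pos": TCP position; "ee_rot": TCP orientation; "force": force on the tool from outside, world axes, zero at the start; "wrist_torque": the same for the moment, N m; "grip_width": opening from 0.0 (shut) to 1.0 (fully open); "gripper_force": force on a finger pad.
Only numpy, scipy, OpenCV 4.12 (cv2) and the standard library are available. Lean on these libraries where they do the work, as an engineer would, in place of code of your own. Each camera call takes 0.05 s, during which the arm holds its last target. There are 200 camera calls.

## Working session

There is one attempt and no reset: what is moved stays moved. The work goes in short steps, Python scripts to look and compute and a tool call to move; the robot and the scene stay as the last step left them, time stands still between calls to the robot, and variables do not carry over. Pictures are saved under pics/ and viewed, at most 16 in all, crops included, and the job is handed in when it is done.

Besides the shell and the picture viewer there is one more tool, called after "Request:" by a JSON object that holds its "name" and its "arguments". arm_command: Moves the arm, as the interface text tells. Its arguments: {"type":"object","properties":{"series":{"type":"array","items":{"type":"object","properties":{"x":{"type":"number"},"y":{"type":"number"},"z":{"type":"number"},"spin":{"type":"number"}}}},"fingers":{"type":"number"},"grip_force":{"type":"number"}},"required":["series"]}

```bash
mkdir -p pics
cat > h.py <<'E'
import numpy as np, cv2, json, pickle
from bench import robot
def snap(name, tag):
    s=robot.observe(); c=robot.camera(name); c['pixels']=np.array(c['pixels'],np.uint8)
    if name=='wrist':
        T=np.eye(4); T[:3,:3]=cv2.Rodrigues(np.array(s['ee_rot'],float))[0]; T[:3,3]=s['ee_pos']
        c['cam_to_world']=T@np.array(c['T_tool_cam'])
    cv2.imwrite(f'pics/{tag}.png',c['pixels']); pickle.dump(c,open(f'{tag}.pkl','wb')); return c
def load(tag): return pickle.load(open(f'{tag}.pkl','rb'))
def K(c): return np.array([[c['fx'],0,c['cx']],[0,c['fy'],c['cy']],[0,0,1.]])
def onplane(c,uv,z):
    uv=np.array(uv,float).reshape(-1,1,2)
    n=cv2.undistortPoints(uv,K(c),np.array(c['dist_coeffs'],float)).reshape(-1,2)
    T=np.array(c['cam_to_world']); d=np.c_[n,np.ones(len(n))]@T[:3,:3].T; o=T[:3,3]
    return (o+d*((z-o[2])/d[:,2])[:,None])[:,:2]
def proj(c,P):
    T=np.linalg.inv(np.array(c['cam_to_world'])); r=cv2.Rodrigues(T[:3,:3])[0]
    return cv2.projectPoints(np.array(P,float).reshape(-1,3),r,T[:3,3],K(c),np.array(c['dist_coeffs'],float))[0].reshape(-1,2)
E
python3 - <<'E'
from h import *
print(robot.observe())
for n in('top','side'):
    c=snap(n,n+'0'); print(n,c['fx'],c['cx'],c['cy'],c['dist_coeffs'],np.round(c['cam_to_world'],3).tolist())
E
```

```text
{'t': 0.0, 'joints': array([-1.26669430e+00,  9.18865271e-02,  1.23188686e+00,  3.97893907e-05,
        1.81980096e+00, -5.66695014e-02]), 'dq': array([-0.00055224, -0.00026175,  0.00047635, -0.0005061 , -0.0008609 ,
        0.00039588]), 'effort': array([-2.91689221e-04, -4.58736098e+01, -4.18022525e+01, -1.68267729e-04,
        1.17547504e-02, -1.73890624e-05]), 'ee_pos': array([ 211.83781149, -561.42596539,  403.53341613]), 'ee_rot': array([-3.08867684e+00, -5.63291699e-01,  3.23796461e-04]), 'force': array([ 0.38550683, -0.51818654, -0.34561348]), 'wrist_torque': array([-0.01362539,  0.00300046, -0.02611707]), 'gripper_force': 0.0, 'grip_width': 1.0056057772590912}
top 390.05400883413654 320.4339326514549 203.61901215611877 [-0.06972701  0.          0.          0.          0.        ] [[0.013, -0.978, 0.206, 319.862], [-1.0, -0.013, 0.003, -9.372], [-0.0, -0.206, -0.979, 1047.887], [0.0, 0.0, 0.0, 1.0]]
side 501.8428943487849 311.5644363383419 204.59813036582827 [-0.11711014  0.          0.          0.          0.        ] [[0.994, -0.089, 0.065, 452.786], [-0.109, -0.723, 0.682, -731.293], [-0.014, -0.685, -0.729, 839.502], [0.0, 0.0, 0.0, 1.0]]
```

View pics/top0.png

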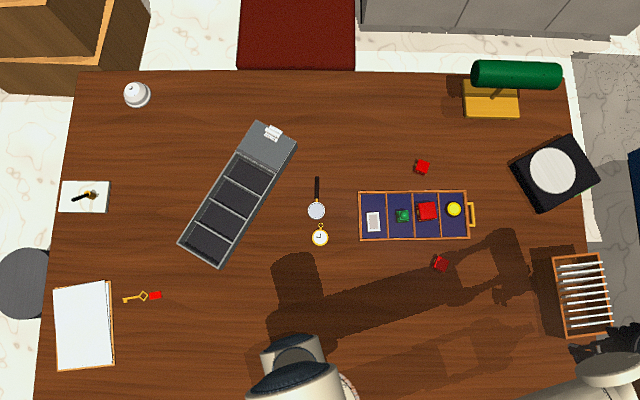

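View pics/side0.png

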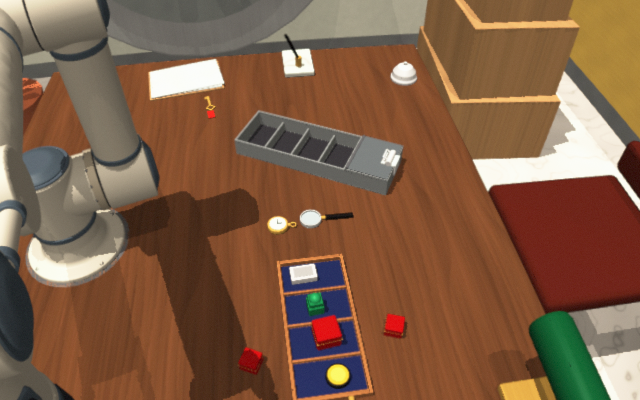

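The top view shows the tray at (360–470,190–240) with its brass pull on the right at (471,214). The order from the pull is coin (454,209), red case (427,211), jade seal (403,215), ingot (373,222). Smaller red cases lie outside at (422,167) and (440,263). The box runs from (198,256) to its hood and clamp at (272,132).

Run:
```python
from h import *
for n,(x0,x1,y0,y1) in {'top':(165,485,110,280),'side':(225,415,100,200)}.items():
    c=load(n+'0'); im=c['pixels'][y0:y1,x0:x1]; f=2.5 if n=='top' else 4
    cv2.imwrite(f'pics/{n}0c.png',cv2.resize(im,None,fx=f,fy=f,interpolation=cv2.INTER_CUBIC))
for n in('top','side'):
    c=load(n+'0'); h=cv2.cvtColor(c['pixels'],cv2.COLOR_BGR2HSV)
    for k,lo,hi,z in (('felt',(110,100,40),(130,255,255),6),('red',(0,180,120),(6,255,255),38),('green',(45,120,50),(85,255,255),30),('yel',(20,150,120),(35,255,255),12)):
        m=cv2.inRange(h,lo,hi); 
        if k=='felt': m=cv2.morphologyEx(m,cv2.MORPH_CLOSE,np.ones((9,9)))
        for q in cv2.findContours(m,cv2.RETR_EXTERNAL,cv2.CHAIN_APPROX_NONE)[0]:
            if cv2.contourArea(q)<40: continue
            w=onplane(c,q.reshape(-1,2),z).astype(np.float32); r=cv2.minAreaRect(w)
            if abs(r[0][1])<450: print(n,k,np.round(q.mean((0,1))),np.round(r[0]),np.round(r[1]),round(r[2],1))
```

```text
top felt [412. 215.] [ 511. -258.] [121. 281.] 1.9
top red [155. 295.] [287. 415.] [19. 32.] 9.4
top red [441. 264.] [ 378. -320.] [31. 33.] 61.2
top red [427. 211.] [ 517. -289.] [47. 44.] 8.1
top red [422. 166.] [ 641. -281.] [33. 34.] 71.5
top green [402. 216.] [ 503. -225.] [32. 32.] 4.8
top yel [320. 236.] [448.  -7.] [42. 47.] 45.8
top yel [454. 208.] [ 529. -370.] [34. 37.] 43.7
side felt [320. 328.] [ 509. -258.] [121. 284.] 1.7
side red [250. 358.] [ 379. -328.] [33. 33.] 62.2
side red [327. 330.] [ 516. -290.] [48. 48.] 7.0
side red [394. 324.] [ 639. -294.] [42. 34.] 69.5
side red [211. 114.] [292. 382.] [20. 35.] 11.1
side green [568. 360.] [ 931. -394.] [180.  90.] 89.4
side green [315. 304.] [ 503. -227.] [32. 47.] 6.2
side yel [509. 391.] [ 816. -436.] [26. 29.] 0.7
side yel [533. 390.] [ 858. -439.] [ 9. 35.] 0.7
side yel [338. 374.] [ 527. -363.] [37. 37.] 82.7
```

View pics/top0c.png

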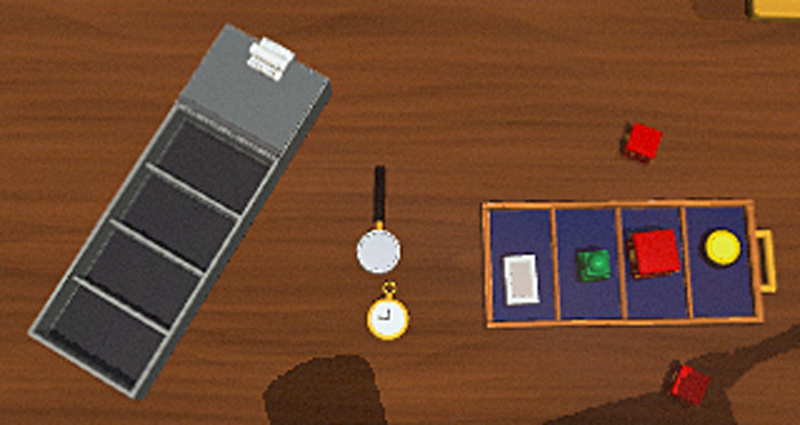

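View pics/side0c.png

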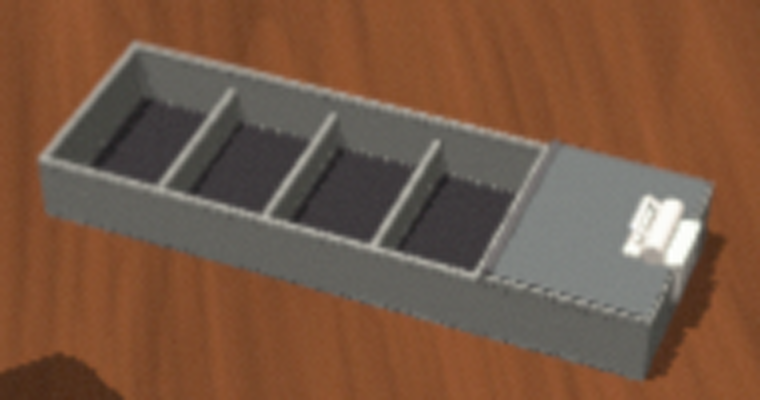

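The crops show box rim corners at (30,333) and (138,397) in the top crop and (43,158), (137,43), (482,273), (550,145) in the side crop. The clamp is at the far end of the hood, and the ingot is at (521,279) in the top crop.

Run:
```python
from h import *
t=load('top0'); s=load('side0')
T=onplane(t,np.array([[30,333],[138,397],[277,157],[178,102]])/2.5+[165,110],45)
S=onplane(s,np.array([[137,43],[43,158],[482,273],[550,145]])/4+[225,100],45)
for P in(T,S):
    print(np.round(P).tolist(),'ctr',P.mean(0).round(1),'len',np.linalg.norm(P[3]-P[0]).round(),np.linalg.norm(P[2]-P[1]).round(),'w',np.linalg.norm(P[1]-P[0]).round(), 'yaw',np.arctan2(*(P[2]+P[3]-P[0]-P[1])[::-1]).round(4))
# ingot
for n,c,z in(('top',t,22),('side',s,22)):
    h=cv2.cvtColor(c['pixels'],cv2.COLOR_BGR2HSV); m=cv2.inRange(h,(0,0,150),(180,70,255))
    for q in cv2.findContours(m,cv2.RETR_EXTERNAL,cv2.CHAIN_APPROX_NONE)[0]:
        if cv2.contourArea(q)<100: continue
        r=cv2.minAreaRect(onplane(c,q.reshape(-1,2),z).astype(np.float32))
        if 350<r[0][0]<650 and r[0][1]<60: print(n,np.round(r[0]),np.round(r[1]),r[2])
    print(onplane(c,np.array({'top':[[454,208],[427,211]],'side':[[338,374],[327,330]]}[n]),18))
b=T.mean(0);E=0
```

```text
[[421.0, 365.0], [357.0, 247.0], [614.0, 114.0], [674.0, 224.0]] ctr [516.5 237.7] len 290.0 289.0 w 134.0 yaw -0.493
[[422.0, 369.0], [360.0, 257.0], [614.0, 118.0], [675.0, 229.0]] ctr [517.8 243.3] len 289.0 290.0 w 129.0 yaw -0.503
top [446.  -5.] [32. 34.] 0.7477660179138184
top [ 489. -147.] [51. 33.] 4.187852382659912
top [518.   5.] [44. 43.] 0.7495133876800537
top [ 515. -755.] [150.  45.] 0.8350725769996643
top [ 642. -659.] [131. 132.] 42.67897415161133
[[ 529.05966591 -368.97730263]
 [ 519.86370038 -294.46519439]]
side [ 488. -147.] [52. 36.] 4.657125473022461
side [445. -11.] [34. 35.] 83.11869049072266
side [517.  -4.] [44. 44.] 83.05146026611328
[[ 527.06201728 -366.28701384]
 [ 519.22053718 -279.10116637]]
```

Request:
{"name": "arm_command", "arguments": {"series": [{"x":0.03,"y":0.02,"spin":0.12},{"x":0.07,"y":0.06,"spin":0.25},{"x":0.11,"y":0.1,"spin":0.4},{"x":0.15,"y":0.14,"spin":0.57},{"x":0.19,"y":0.18,"spin":0.74},{"x":0.23,"y":0.22,"spin":0.91},{"x":0.26,"y":0.25,"spin":1.06},{"x":0.28,"y":0.27,"spin":1.18},{"x":0.29,"y":0.28,"spin":1.24},{"x":0.29,"y":0.28,"spin":1.26}], "fingers": 0.2, "grip_force": 40}}

```text
validation failed for argument at $.se...
```

Run:
```python
from h import *
s=robot.observe(); print(s['t'],s['ee_pos'],s['ee_rot'],s['joints'],s['grip_width'],s['force'])
c=snap('wrist','w1'); print(np.round(c['T_tool_cam'],3).tolist(),c['fx'])
```

```text
0.1 [ 211.82469266 -561.44308315  403.60712427] [-3.08882604e+00 -5.63308398e-01  3.37221460e-04] [-1.26671621e+00  9.18662633e-02  1.23177786e+00  1.19380336e-05
  1.81978264e+00 -5.66916612e-02] 0.9977719024956833 [ 0.00212307 -0.36978086  0.16064065]
[[-0.001, -0.963, -0.271, 69.153], [1.0, -0.001, -0.0, 0.044], [-0.0, -0.271, 0.963, 31.526], [0.0, 0.0, 0.0, 1.0]] 318.8828356403645
```

View pics/w1.png

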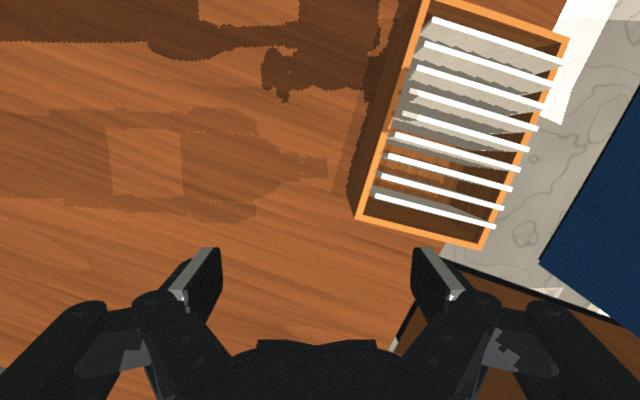

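The move was refused, probably because every row needs "z". The picture shows the fingers at the bottom, at (205,265) and (428,265), over the bare bench and a rack. Retrying with all the fields.

Request:
{"name": "arm_command", "arguments": {"series": [{"x":0.03,"y":0.02,"z":0,"spin":0.12},{"x":0.07,"y":0.06,"z":0,"spin":0.25},{"x":0.11,"y":0.1,"z":0,"spin":0.4},{"x":0.15,"y":0.14,"z":0,"spin":0.57},{"x":0.19,"y":0.18,"z":0,"spin":0.74},{"x":0.23,"y":0.22,"z":0,"spin":0.91},{"x":0.26,"y":0.25,"z":0,"spin":1.06},{"x":0.28,"y":0.27,"z":0,"spin":1.18},{"x":0.29,"y":0.28,"z":0,"spin":1.24},{"x":0.29,"y":0.28,"z":0,"spin":1.26}], "fingers": 0.2, "grip_force": 40}}

```text
t: 1.4
ee_pos: [502.1, -281.2, 404.3]
ee_rot: [-2.164, -2.277, 0.001]
force: [-0.2, -0.8, 1.0]
grip_width: 0.798
gripper_force: 0.0
```

Run:
```python
from h import *
s=robot.observe(); print(s['t'],s['ee_pos'],s['ee_rot'],s['joints'],s['grip_width'],s['force'])
c=snap('wrist','w1')
```

```text
1.4 [ 502.06350301 -281.15636872  404.32158841] [-2.16366270e+00 -2.27690512e+00  6.55287779e-04] [-5.69525126e-01  2.48253632e-02  1.30013080e+00 -3.02264418e-04
  1.81732042e+00 -6.20591315e-01] 0.798271814746451 [-0.23107212 -0.77391046  1.01564706]
```

View pics/w1.png

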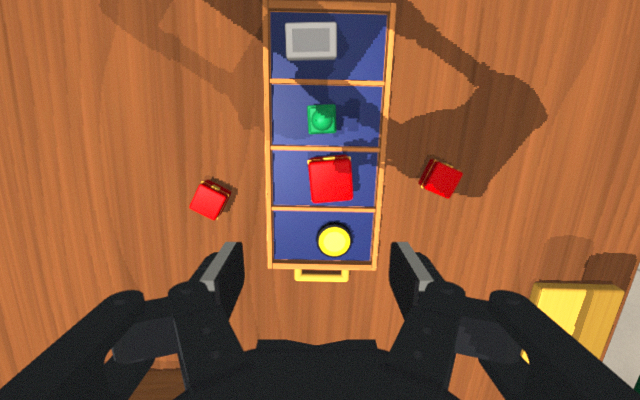

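The wrist view shows the whole tray: coin (334,240), red case (331,180), seal (322,119), ingot (311,41). The pull is at the bottom (321,274).

```bash
cat > meas.py <<'E'
from h import *
import sys
c=load(sys.argv[1]); h=cv2.cvtColor(c['pixels'],cv2.COLOR_BGR2HSV)
for k,lo,hi,z in (('red',(0,180,100),(6,255,255),44),('green',(45,120,40),(85,255,255),28),('yel',(20,150,120),(35,255,255),18),('ingot',(0,0,100),(180,60,255),22)):
    m=cv2.inRange(h,lo,hi)
    for q in cv2.findContours(m,cv2.RETR_EXTERNAL,cv2.CHAIN_APPROX_NONE)[0]:
        if cv2.contourArea(q)<150: continue
        r=cv2.minAreaRect(onplane(c,q.reshape(-1,2),z).astype(np.float32))
        print(k,np.round(q.mean((0,1))),np.round(r[0],1),np.round(r[1],1),round(r[2],1))
E
python3 meas.py w1
python3 - <<'E'
from h import *
c=load('w1')
P=onplane(c,[[265,3],[396,4],[376,268],[269,266]],16);print(P.round(),P.mean(0))
E
```

```text
red [212. 197.] [ 388.5 -314. ] [39.8 35. ] 64.8
red [437. 177.] [ 633.6 -278.7] [32.2 40.4] 70.4
red [334. 177.] [ 517.2 -284.3] [42.1 47.2] 8.3
green [321. 119.] [ 504.8 -223.8] [29.9 29.5] 6.3
yel [598. 318.] [ 893.9 -474.5] [107.2  48.2] 88.6
yel [564. 304.] [ 832.1 -452.7] [68.5 71.6] 84.4
yel [323. 275.] [ 515.2 -411.6] [68.3 19.5] 2.8
yel [334. 241.] [ 527.7 -367. ] [38.2 37.5] 50.1
ingot [629. 327.] [ 933.3 -489.3] [ 55.4 213.7] 21.0
ingot [415. 265.] [ 630.3 -390.5] [20.2 76. ] 29.3
ingot [217. 265.] [ 385.5 -402.8] [75.5 20.3] 66.9
ingot [311.  40.] [ 489.7 -147.1] [51.6 35.8] 3.7
[[ 442. -113.]
 [ 574. -107.]
 [ 583. -401.]
 [ 450. -405.]] [ 512.17275781 -256.44779461]
```

Request:
{"name": "arm_command", "arguments": {"series": [{"x":0.008,"y":-0.03,"z":-0.03,"spin":0},{"x":0.018,"y":-0.06,"z":-0.08,"spin":0},{"x":0.026,"y":-0.086,"z":-0.12,"spin":0},{"x":0.026,"y":-0.086,"z":-0.165,"spin":0},{"x":0.026,"y":-0.086,"z":-0.19,"spin":0},{"x":0.026,"y":-0.086,"z":-0.204,"spin":0},{"x":0.026,"y":-0.086,"z":-0.204,"spin":0}], "fingers": 0.3}}

```text
t: 2.33
ee_pos: [527.1, -367.9, 200.0]
ee_rot: [-2.166, -2.274, 0.001]
force: [0.5, 0.2, 0.6]
grip_width: 0.696
gripper_force: 0.0
```

Run:
```python
from h import *
s=robot.observe(); print(s['t'],s['ee_pos'],s['grip_width'],s['force'])
a=snap('wrist','w2')['pixels']; b=snap('side','s2')['pixels'][280:400,240:440]
cv2.imwrite('pics/w2c.png',np.hstack([a[100:400,120:520],cv2.resize(b,(400,300),interpolation=cv2.INTER_CUBIC)[:, :]]))
```

```text
2.325 [ 527.08485471 -367.94118263  200.00219181] 0.6955055913121047 [0.53051841 0.15587999 0.61373538]
```

View pics/w2c.png

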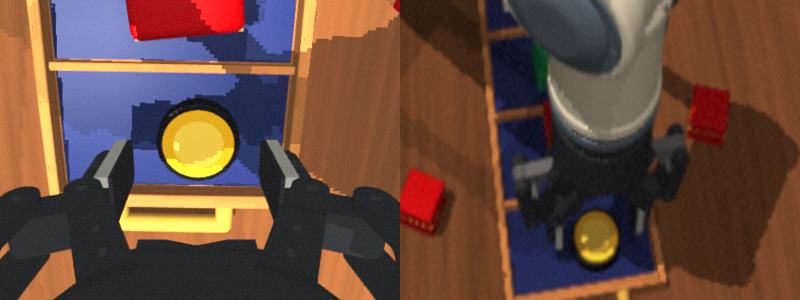

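The wrist crop shows the coin (full image about (318,241)) centred between the pads, whose tips are at about (247,240) and (386,240).

Run:
```python
from h import *
c=load('w2'); Tt=np.array(c['T_tool_cam'])
n=cv2.undistortPoints(np.array([[[247,240.]],[[386,240.]]]),K(c),np.array(c['dist_coeffs'])).reshape(-1,2)
for p in n:
    d=Tt[:3,:3]@np.r_[p,1]; o=Tt[:3,3]; 
    print('x=11:',o+d*(11-o[0])/d[0],' y=29.6:',o+d*(np.sign(d[1])*29.6-o[1])/d[1])
h=cv2.cvtColor(c['pixels'],cv2.COLOR_BGR2HSV);m=cv2.inRange(h,(20,150,80),(35,255,255))
for q in cv2.findContours(m,cv2.RETR_EXTERNAL,cv2.CHAIN_APPROX_NONE)[0]:
    if cv2.contourArea(q)>800: r=cv2.minAreaRect(onplane(c,q.reshape(-1,2),18).astype(np.float32));print(r)
```

```text
x=11: [ 11.         -30.85757495 164.62325861]  y=29.6: [ 13.31887317 -29.6        159.28134272]
x=11: [ 11.         31.960672  164.5019639]  y=29.6: [ 15.3319484   29.6        154.53168375]
((528.0968627929688, -366.8114013671875), (36.94038009643555, 37.273834228515625), 2.7497777938842773)
```

Request:
{"name": "arm_command", "arguments": {"series": [{"x":0.001,"y":0.001,"z":-0.012,"spin":0},{"x":0.001,"y":0.001,"z":-0.022,"spin":0},{"x":0.001,"y":0.001,"z":-0.024,"spin":0}]}}

```text
t: 2.8
ee_pos: [528.5, -366.0, 175.2]
ee_rot: [-2.163, -2.275, 0.0]
force: [-0.3, -0.9, -0.2]
grip_width: 0.703
gripper_force: 0.0
```

Request:
{"name": "arm_command", "arguments": {"series": [{"x":0,"y":0,"z":0,"spin":0},{"x":0,"y":0,"z":0,"spin":0},{"x":0,"y":0,"z":0,"spin":0},{"x":0,"y":0,"z":0,"spin":0}], "fingers": 0.7, "grip_force": 35}}

```text
t: 3.3
ee_pos: [529.1, -366.6, 177.7]
ee_rot: [2.164, 2.275, 0.0]
force: [1.3, 0.1, 5.7]
grip_width: 0.499
gripper_force: 38.3
```

Request:
{"name": "arm_command", "arguments": {"series": [{"x":0,"y":0,"z":0.01,"spin":0},{"x":0,"y":0,"z":0.03,"spin":0},{"x":0,"y":0.01,"z":0.06,"spin":0},{"x":0,"y":0.03,"z":0.095,"spin":0.05},{"x":0.01,"y":0.06,"z":0.11,"spin":0.1},{"x":0.02,"y":0.1,"z":0.11,"spin":0.2},{"x":0.03,"y":0.15,"z":0.11,"spin":0.3},{"x":0.04,"y":0.2,"z":0.11,"spin":0.4},{"x":0.05,"y":0.25,"z":0.11,"spin":0.5},{"x":0.06,"y":0.3,"z":0.11,"spin":0.6}]}}

```text
t: 4.55
ee_pos: [588.9, -64.8, 288.2]
ee_rot: [1.391, 2.815, 0.001]
force: [0.8, 0.2, -1.0]
grip_width: 0.494
gripper_force: 35.9
```

Request:
{"name": "arm_command", "arguments": {"series": [{"x":0.005,"y":0.05,"z":0,"spin":0.1},{"x":0.01,"y":0.1,"z":0,"spin":0.2},{"x":0.015,"y":0.15,"z":0,"spin":0.3},{"x":0.018,"y":0.195,"z":0,"spin":0.37},{"x":0.02,"y":0.23,"z":0,"spin":0.41},{"x":0.02,"y":0.25,"z":0,"spin":0.423},{"x":0.02,"y":0.255,"z":0,"spin":0.423},{"x":0.02,"y":0.255,"z":0,"spin":0.423}]}}

```text
t: 5.55
ee_pos: [608.9, 187.9, 286.9]
ee_rot: [0.775, 3.044, -0.001]
force: [-0.4, -0.5, -0.5]
grip_width: 0.495
gripper_force: 35.8
```

Run:
```python
from h import *
s=robot.observe(); print(s['t'],s['ee_pos'],s['ee_rot'],s['grip_width'],s['force'])
snap('wrist','w3')
```

```text
5.55 [608.89317588 187.90930619 286.91057317] [ 7.75262088e-01  3.04415037e+00 -8.17342823e-04] 0.4946728638947414 [-0.36209922 -0.53844507 -0.47287296]
```

View pics/w3.png

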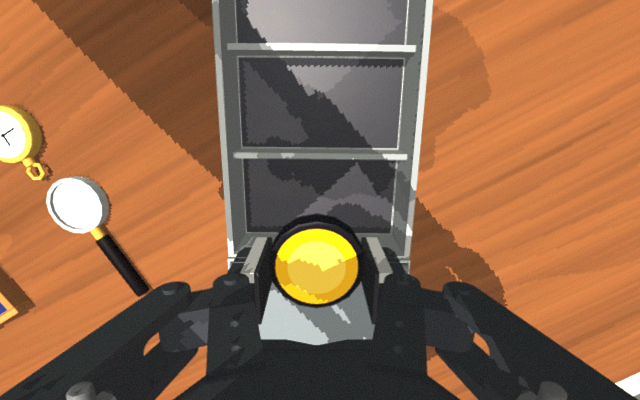

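The coin is held level at (316,266) above the first compartment. Divider 1|2 runs from (233,155) to (408,156) and divider 2|3 from (228,47) to (416,48).

Run:
```python
from h import *
c=load('w3')
A=onplane(c,[[234,155],[408,156],[229,47],[416,48]],30); print(A.round(1).tolist())
m1=A[:2].mean(0); m2=A[2:].mean(0); d=m1-m2; print('div centres',m1,m2,'pitch',np.linalg.norm(d),'yaw',np.arctan2(d[1],d[0]))
for L in A[:2],A[2:]:
    v=L[1]-L[0]; print('w',np.linalg.norm(v),'perp yaw',np.arctan2(v[1],v[0])-np.pi/2)
u=d/np.linalg.norm(d)
print('c1..4',[np.round(m1-36*u+k*u,1).tolist() for k in (72,0,-72,-144)])
```

```text
[[549.7, 153.8], [609.6, 262.1], [487.8, 189.0], [547.1, 296.5]]
div centres [579.68331363 207.96199753] [517.46501305 242.7420779 ] pitch 71.27952664073496 yaw -0.5097273471656613
w 123.72387776796259 perp yaw -0.5051220482786212
w 122.70745907488873 perp yaw -0.5039510276852686
c1..4 [[611.1, 190.4], [548.3, 225.5], [485.4, 260.7], [422.6, 295.8]]
```

Request:
{"name": "arm_command", "arguments": {"series": [{"x":0.003,"y":0.002,"z":-0.02,"spin":0},{"x":0.003,"y":0.002,"z":-0.05,"spin":0},{"x":0.003,"y":0.002,"z":-0.08,"spin":0},{"x":0.003,"y":0.002,"z":-0.095,"spin":0},{"x":0.003,"y":0.002,"z":-0.102,"spin":0},{"x":0.003,"y":0.002,"z":-0.104,"spin":0},{"x":0.003,"y":0.002,"z":-0.104,"spin":0}]}}

```text
t: 6.48
ee_pos: [612.2, 190.7, 183.8]
ee_rot: [0.774, 3.043, 0.001]
force: [-0.4, -0.7, -1.0]
grip_width: 0.497
gripper_force: 35.8
```

Request:
{"name": "arm_command", "arguments": {"series": [{"x":0,"y":0,"z":-0.002,"spin":0},{"x":0,"y":0,"z":-0.004,"spin":0},{"x":0,"y":0,"z":-0.006,"spin":0},{"x":0,"y":0,"z":-0.006,"spin":0}]}}

```text
t: 6.98
ee_pos: [611.7, 190.6, 176.3]
ee_rot: [-0.774, -3.044, 0.0]
force: [0.3, -0.0, -0.7]
grip_width: 0.5
gripper_force: 35.8
```

Request:
{"name": "arm_command", "arguments": {"series": [{"x":0,"y":0,"z":-0.001,"spin":0},{"x":0,"y":0,"z":-0.001,"spin":0}]}}

```text
t: 7.22
ee_pos: [611.9, 190.6, 175.8]
ee_rot: [0.774, 3.045, 0.0]
force: [1.1, -0.9, -0.5]
grip_width: 0.496
gripper_force: 36.1
```

Request:
{"name": "arm_command", "arguments": {"series": [{"x":0,"y":0,"z":-0.001,"spin":0},{"x":0,"y":0,"z":-0.001,"spin":0}]}}

```text
t: 7.48
ee_pos: [611.8, 190.7, 175.7]
ee_rot: [0.774, 3.044, 0.0]
force: [-2.9, -1.0, 5.5]
grip_width: 0.494
gripper_force: 38.2
```

Request:
{"name": "arm_command", "arguments": {"series": [{"x":0,"y":0,"z":0,"spin":0},{"x":0,"y":0,"z":0,"spin":0},{"x":0,"y":0,"z":0.005,"spin":0},{"x":0,"y":0,"z":0.03,"spin":0},{"x":0,"y":0,"z":0.07,"spin":0},{"x":0,"y":0,"z":0.11,"spin":0},{"x":0,"y":0,"z":0.12,"spin":0}], "fingers": 0.3}}

```text
t: 8.35
ee_pos: [612.3, 190.8, 299.0]
ee_rot: [0.772, 3.039, 0.005]
force: [0.4, -0.5, 0.2]
grip_width: 0.701
gripper_force: 0.0
```

```bash
python3 - <<'E'
from h import *
s=robot.observe(); print(s['t'],s['ee_pos'],s['ee_rot'],s['grip_width'],s['force'])
snap('wrist','w4')
E
python3 meas.py w4
```

```text
8.35 [612.3036394  190.75237351 299.03587923] [0.77242789 3.03921467 0.00493666] 0.7006143524280262 [ 0.38528122 -0.47293315  0.23175036]
yel [315. 192.] [612.4 190.9] [36.6 36.1] 61.3
ingot [628. 373.] [941.9 374.2] [37.2 63. ] 80.7
ingot [ 79. 197.] [522.  21.] [51.6 44.7] 86.4
ingot [ 11. 130.] [454.6   8.7] [23.3 35.4] 46.7
ingot [296. 159.] [618.1 189.2] [177.2 290.7] 61.5
```

View pics/w4.png

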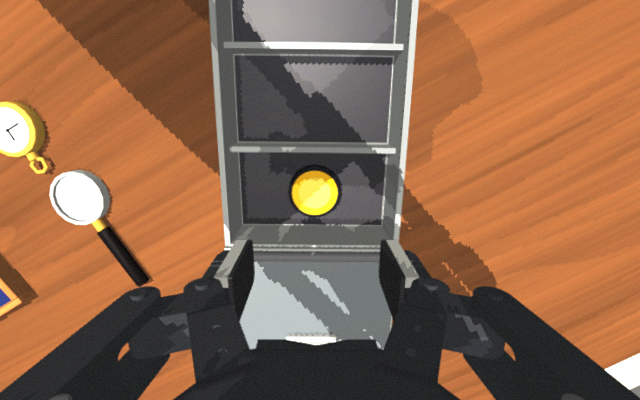

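The coin sits flat in the middle of compartment 1 at (315,192). Next is the red case.

Request:
{"name": "arm_command", "arguments": {"series": [{"x":-0.005,"y":-0.025,"z":0,"spin":-0.05},{"x":-0.015,"y":-0.075,"z":0,"spin":-0.15},{"x":-0.025,"y":-0.13,"z":0,"spin":-0.25},{"x":-0.036,"y":-0.185,"z":0,"spin":-0.36},{"x":-0.048,"y":-0.24,"z":0,"spin":-0.47},{"x":-0.059,"y":-0.295,"z":0,"spin":-0.58},{"x":-0.07,"y":-0.35,"z":0,"spin":-0.69},{"x":-0.081,"y":-0.405,"z":0,"spin":-0.8},{"x":-0.09,"y":-0.45,"z":0,"spin":-0.89},{"x":-0.095,"y":-0.477,"z":0,"spin":-0.932}], "fingers": 0.2}}

```text
t: 9.65
ee_pos: [514.7, -289.2, 292.0]
ee_rot: [-2.064, -2.363, 0.002]
force: [0.1, 0.7, -0.2]
grip_width: 0.797
gripper_force: 0.0
```

Request:
{"name": "arm_command", "arguments": {"series": [{"x":0,"y":0,"z":0,"spin":0},{"x":0,"y":0,"z":0,"spin":0}]}}

```text
t: 9.9
ee_pos: [516.3, -286.2, 293.2]
ee_rot: [-2.058, -2.37, 0.0]
force: [0.2, 0.6, -0.3]
grip_width: 0.804
gripper_force: 0.0
```

```bash
python3 - <<'E'
from h import *
s=robot.observe(); print(s['t'],s['ee_pos'],s['ee_rot'],s['grip_width'],s['force'])
snap('wrist','w5')
E
python3 meas.py w5
```

```text
9.9 [ 516.26334011 -286.21690177  293.1572956 ] [-2.05836201e+00 -2.36990369e+00  1.27221730e-04] 0.8040610954820323 [ 0.15526764  0.63702586 -0.33835715]
red [469. 213.] [ 632.9 -278.2] [31.3 35.2] 70.3
red [154. 210.] [ 393.8 -310.4] [42.9 35.3] 63.6
red [451. 205.] [ 612.4 -269.5] [28.7  6.3] 70.4
red [318. 203.] [ 517.5 -283.6] [43. 41.] 8.0
green [313. 116.] [ 505. -224.] [29.7 29.7] 5.5
yel [629. 373.] [ 853.2 -422.2] [20.8 37.1] 58.6
yel [296. 329.] [ 514.7 -409.4] [55.9 11.1] 1.6
ingot [415. 265.] [ 606.9 -330.7] [13.8 51.8] 34.4
ingot [217. 265.] [ 441.3 -353.7] [52.4 14.5] 72.0
ingot [307.  13.] [ 491.1 -158.1] [51.9 18.9] 7.9
```

View pics/w5.png

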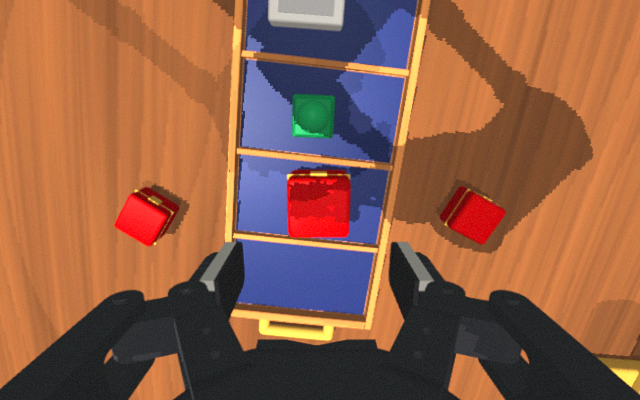

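The case is at (319,207), square to the fingers. The smaller cases are outside the tray at (147,215) and (473,215).

Request:
{"name": "arm_command", "arguments": {"series": [{"x":0.001,"y":0,"z":-0.02,"spin":0},{"x":0.001,"y":0,"z":-0.05,"spin":0},{"x":0.001,"y":0,"z":-0.08,"spin":0},{"x":0.001,"y":0,"z":-0.1,"spin":0},{"x":0.001,"y":0,"z":-0.107,"spin":0},{"x":0.001,"y":0,"z":-0.107,"spin":0}]}}

```text
t: 10.7
ee_pos: [517.9, -286.2, 187.6]
ee_rot: [-2.059, -2.373, 0.0]
force: [-0.6, 0.1, 0.6]
grip_width: 0.801
gripper_force: 0.0
```

Request:
{"name": "arm_command", "arguments": {"series": [{"x":0,"y":0,"z":0,"spin":0},{"x":0,"y":0,"z":0,"spin":0},{"x":0,"y":0,"z":0,"spin":0},{"x":0,"y":0,"z":0,"spin":0}], "fingers": 0.7}}

```text
t: 11.2
ee_pos: [518.3, -286.7, 189.4]
ee_rot: [2.058, 2.37, 0.001]
force: [0.3, -0.4, 5.6]
grip_width: 0.53
gripper_force: 38.2
```

Request:
{"name": "arm_command", "arguments": {"series": [{"x":0,"y":0,"z":0.01,"spin":0},{"x":0,"y":0,"z":0.03,"spin":0},{"x":0,"y":0.01,"z":0.06,"spin":0},{"x":0,"y":0.03,"z":0.09,"spin":0.05},{"x":0.002,"y":0.07,"z":0.11,"spin":0.1},{"x":0.005,"y":0.11,"z":0.11,"spin":0.2},{"x":0.01,"y":0.16,"z":0.11,"spin":0.3},{"x":0.015,"y":0.21,"z":0.11,"spin":0.4},{"x":0.02,"y":0.26,"z":0.11,"spin":0.5},{"x":0.02,"y":0.31,"z":0.11,"spin":0.6}]}}

```text
t: 12.45
ee_pos: [537.7, 25.2, 299.1]
ee_rot: [1.261, 2.876, 0.001]
force: [0.5, 0.0, -0.4]
grip_width: 0.531
gripper_force: 37.4
```

Request:
{"name": "arm_command", "arguments": {"series": [{"x":0.003,"y":0.05,"z":0,"spin":0.1},{"x":0.006,"y":0.1,"z":0,"spin":0.2},{"x":0.009,"y":0.14,"z":0,"spin":0.28},{"x":0.01,"y":0.175,"z":0,"spin":0.32},{"x":0.011,"y":0.195,"z":0,"spin":0.326},{"x":0.011,"y":0.201,"z":0,"spin":0.326},{"x":0.011,"y":0.201,"z":0,"spin":0.326}]}}

```text
t: 13.32
ee_pos: [548.9, 224.1, 297.9]
ee_rot: [0.784, 3.042, -0.001]
force: [-0.1, -0.1, -1.1]
grip_width: 0.531
gripper_force: 37.4
```

Request:
{"name": "arm_command", "arguments": {"series": [{"x":0,"y":0,"z":-0.02,"spin":0},{"x":0,"y":0,"z":-0.05,"spin":0},{"x":0,"y":0,"z":-0.08,"spin":0},{"x":0,"y":0,"z":-0.096,"spin":0},{"x":0,"y":0,"z":-0.104,"spin":0},{"x":0,"y":0,"z":-0.107,"spin":0},{"x":0,"y":0,"z":-0.108,"spin":0},{"x":0,"y":0,"z":-0.108,"spin":0}]}}

```text
t: 14.32
ee_pos: [549.1, 224.7, 190.6]
ee_rot: [0.783, 3.041, 0.001]
force: [-0.5, -0.3, -0.9]
grip_width: 0.534
gripper_force: 37.4
```

Request:
{"name": "arm_command", "arguments": {"series": [{"x":0,"y":0,"z":-0.001,"spin":0},{"x":0,"y":0,"z":-0.002,"spin":0}]}}

```text
t: 14.58
ee_pos: [548.9, 224.7, 188.0]
ee_rot: [0.783, 3.042, 0.0]
force: [0.2, -0.3, -0.5]
grip_width: 0.53
gripper_force: 37.4
```

Request:
{"name": "arm_command", "arguments": {"series": [{"x":0,"y":0,"z":-0.001,"spin":0},{"x":0,"y":0,"z":-0.001,"spin":0}]}}

```text
t: 14.82
ee_pos: [548.9, 224.7, 187.4]
ee_rot: [0.783, 3.042, 0.0]
force: [-2.4, -0.8, 5.0]
grip_width: 0.532
gripper_force: 37.9
```

Request:
{"name": "arm_command", "arguments": {"series": [{"x":0,"y":0,"z":0,"spin":0},{"x":0,"y":0,"z":0,"spin":0},{"x":0,"y":0,"z":0.005,"spin":0},{"x":0,"y":0,"z":0.03,"spin":0},{"x":0,"y":0,"z":0.07,"spin":0},{"x":0,"y":0,"z":0.11,"spin":0},{"x":0,"y":0,"z":0.112,"spin":0}], "fingers": 0.3}}

```text
t: 15.7
ee_pos: [549.4, 224.8, 303.8]
ee_rot: [0.781, 3.036, 0.007]
force: [0.1, 0.2, -0.6]
grip_width: 0.701
gripper_force: 0.0
```

```bash
python3 - <<'E'
from h import *
s=robot.observe(); print(s['t'],s['ee_pos'],s['ee_rot'],s['grip_width'],s['force'])
snap('wrist','w6')
E
python3 meas.py w6
```

```text
15.7 [549.44772961 224.83944649 303.81135412] [0.78129853 3.03583079 0.00705758] 0.7011328083724928 [ 0.10652289  0.2002694  -0.60493753]
red [324. 218.] [562.6 222.5] [35.7 16. ] 61.0
red [303. 184.] [537.7 226.3] [36.1 27.3] 62.4
yel [314. 268.] [611.4 191.2] [36.9 36.5] 76.6
ingot [272. 272.] [593.3 153.1] [52.9 28.3] 11.9
ingot [ 98. 269.] [518.8  22.9] [52.3 45.1] 88.7
ingot [ 32. 212.] [448.1   6.1] [35.3 34.2] 61.5
ingot [299. 157.] [556.7 223. ] [180.7 295.7] 61.2
```

View pics/w6.png

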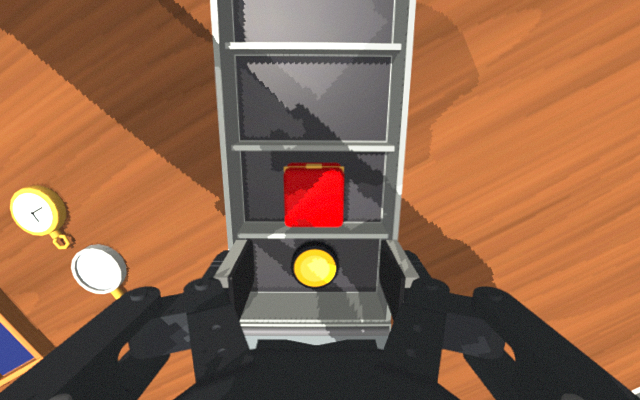

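The case is upright in compartment 2 at (314,195), and the coin is still in compartment 1. Next is the seal.

Request:
{"name": "arm_command", "arguments": {"series": [{"x":-0.003,"y":-0.025,"z":0,"spin":-0.05},{"x":-0.008,"y":-0.075,"z":0,"spin":-0.15},{"x":-0.013,"y":-0.13,"z":0,"spin":-0.27},{"x":-0.018,"y":-0.185,"z":0,"spin":-0.39},{"x":-0.023,"y":-0.24,"z":0,"spin":-0.51},{"x":-0.029,"y":-0.295,"z":0,"spin":-0.63},{"x":-0.034,"y":-0.35,"z":0,"spin":-0.75},{"x":-0.039,"y":-0.4,"z":0,"spin":-0.86},{"x":-0.043,"y":-0.435,"z":0,"spin":-0.93},{"x":-0.044,"y":-0.449,"z":0,"spin":-0.962}], "fingers": 0.35}}

```text
t: 17.0
ee_pos: [504.1, -226.1, 296.9]
ee_rot: [-2.104, -2.329, 0.001]
force: [0.4, 0.2, 1.0]
grip_width: 0.648
gripper_force: 0.0
```

Request:
{"name": "arm_command", "arguments": {"series": [{"x":0,"y":0,"z":0,"spin":0},{"x":0,"y":0,"z":-0.025,"spin":0},{"x":0,"y":0,"z":-0.03,"spin":0},{"x":0,"y":0,"z":-0.03,"spin":0}]}}

```text
t: 17.5
ee_pos: [505.0, -223.4, 268.4]
ee_rot: [-2.099, -2.336, 0.0]
force: [0.5, 0.1, -0.2]
grip_width: 0.65
gripper_force: 0.0
```

```bash
python3 - <<'E'
from h import *
s=robot.observe(); print(s['t'],s['ee_pos'],s['ee_rot'],s['grip_width'],s['force'])
snap('wrist','w7')
E
python3 meas.py w7
```

```text
17.5 [ 504.96876149 -223.36562767  268.37964106] [-2.09898094e+00 -2.33593993e+00  1.62981093e-04] 0.6497747028168449 [ 0.52926702  0.13967559 -0.17070646]
red [160. 283.] [ 403.6 -283.4] [ 9.9 28.5] 65.8
red [472. 275.] [ 617.7 -252.1] [38.6 19.8] 19.0
green [316. 210.] [ 504.9 -222.8] [29.3 36.9] 6.1
ingot [396. 261.] [ 570.  -257.6] [12.3 42.4] 27.9
ingot [236. 261.] [ 449.  -270.6] [42.5 12. ] 73.8
ingot [305.  91.] [ 490.  -146.2] [52.1 34.5] 3.8
```

Request:
{"name": "arm_command", "arguments": {"series": [{"x":0,"y":-0.001,"z":-0.02,"spin":0},{"x":0,"y":-0.001,"z":-0.05,"spin":0},{"x":0,"y":-0.001,"z":-0.075,"spin":0},{"x":0,"y":-0.001,"z":-0.083,"spin":0},{"x":0,"y":-0.001,"z":-0.085,"spin":0},{"x":0,"y":-0.001,"z":-0.085,"spin":0}]}}

```text
t: 18.3
ee_pos: [505.2, -225.6, 184.7]
ee_rot: [2.101, 2.334, 0.001]
force: [1.0, 0.1, -0.8]
grip_width: 0.651
gripper_force: 0.0
```

Request:
{"name": "arm_command", "arguments": {"series": [{"x":0,"y":0,"z":0,"spin":0},{"x":0,"y":0,"z":0,"spin":0},{"x":0,"y":0,"z":0,"spin":0},{"x":0,"y":0,"z":0,"spin":0}], "fingers": 0.85}}

```text
t: 18.8
ee_pos: [505.2, -225.6, 184.9]
ee_rot: [2.1, 2.334, 0.001]
force: [-0.2, -0.4, 5.7]
grip_width: 0.341
gripper_force: 36.2
```

Request:
{"name": "arm_command", "arguments": {"series": [{"x":0,"y":0,"z":0.01,"spin":0},{"x":0,"y":0,"z":0.03,"spin":0},{"x":0,"y":0.01,"z":0.06,"spin":0},{"x":0,"y":0.03,"z":0.09,"spin":0.05},{"x":-0.001,"y":0.07,"z":0.12,"spin":0.1},{"x":-0.003,"y":0.11,"z":0.12,"spin":0.2},{"x":-0.005,"y":0.16,"z":0.12,"spin":0.3},{"x":-0.008,"y":0.21,"z":0.12,"spin":0.4},{"x":-0.01,"y":0.26,"z":0.12,"spin":0.5},{"x":-0.01,"y":0.31,"z":0.12,"spin":0.6}]}}

```text
t: 20.05
ee_pos: [494.3, 86.2, 305.1]
ee_rot: [1.313, 2.853, 0.001]
force: [0.5, -0.6, -1.3]
grip_width: 0.338
gripper_force: 35.4
```

Request:
{"name": "arm_command", "arguments": {"series": [{"x":-0.003,"y":0.045,"z":0,"spin":0.1},{"x":-0.005,"y":0.09,"z":0,"spin":0.2},{"x":-0.007,"y":0.13,"z":0,"spin":0.3},{"x":-0.009,"y":0.16,"z":0,"spin":0.35},{"x":-0.009,"y":0.172,"z":0,"spin":0.362},{"x":-0.009,"y":0.1745,"z":0,"spin":0.362},{"x":-0.009,"y":0.1745,"z":0,"spin":0.362},{"x":-0.009,"y":0.1745,"z":0,"spin":0.362}]}}

```text
t: 21.05
ee_pos: [486.0, 258.2, 303.8]
ee_rot: [0.786, 3.042, -0.0]
force: [-0.0, 0.1, -1.2]
grip_width: 0.343
gripper_force: 35.4
```

Run:
```python
from h import *
s=robot.observe(); print(s['t'],s['ee_pos'],s['ee_rot'],s['grip_width'],s['force'])
snap('wrist','w8')
```

```text
21.05 [486.04680945 258.15796753 303.78735957] [ 7.85541354e-01  3.04164110e+00 -4.11111455e-04] 0.3429002348412636 [-0.02477233  0.1468496  -1.21421905]
```

View pics/w8.png

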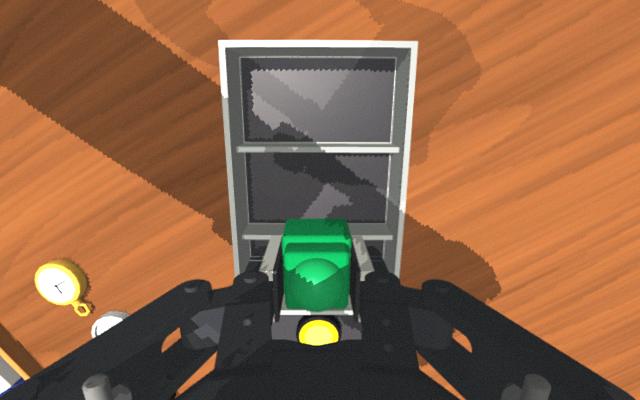

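The seal is held upright at (317,262) above compartment 3, with the last compartment empty at (320,105).

Request:
{"name": "arm_command", "arguments": {"series": [{"x":0,"y":0.001,"z":-0.02,"spin":0},{"x":0,"y":0.001,"z":-0.05,"spin":0},{"x":0,"y":0.001,"z":-0.085,"spin":0},{"x":0,"y":0.001,"z":-0.105,"spin":0},{"x":0,"y":0.001,"z":-0.114,"spin":0},{"x":0,"y":0.001,"z":-0.117,"spin":0},{"x":0,"y":0.001,"z":-0.118,"spin":0},{"x":0,"y":0.001,"z":-0.118,"spin":0}]}}

```text
t: 22.1
ee_pos: [486.2, 260.3, 186.8]
ee_rot: [0.783, 3.041, 0.002]
force: [-0.4, 0.1, -1.0]
grip_width: 0.343
gripper_force: 35.4
```

Request:
{"name": "arm_command", "arguments": {"series": [{"x":0,"y":0,"z":-0.001,"spin":0},{"x":0,"y":0,"z":-0.002,"spin":0}]}}

```text
t: 22.35
ee_pos: [485.9, 260.2, 184.0]
ee_rot: [0.783, 3.042, 0.001]
force: [-0.7, 0.4, -1.6]
grip_width: 0.34
gripper_force: 35.4
```

Request:
{"name": "arm_command", "arguments": {"series": [{"x":0,"y":0,"z":-0.001,"spin":0},{"x":0,"y":0,"z":-0.001,"spin":0}]}}

```text
t: 22.6
ee_pos: [485.8, 260.2, 182.9]
ee_rot: [0.783, 3.042, 0.0]
force: [-0.5, 0.1, 0.1]
grip_width: 0.344
gripper_force: 35.6
```

Request:
{"name": "arm_command", "arguments": {"series": [{"x":0,"y":0,"z":-0.001,"spin":0},{"x":0,"y":0,"z":-0.001,"spin":0}]}}

```text
t: 22.85
ee_pos: [485.8, 260.2, 182.9]
ee_rot: [0.783, 3.042, 0.0]
force: [-3.3, -1.2, 5.6]
grip_width: 0.346
gripper_force: 36.3
```

Request:
{"name": "arm_command", "arguments": {"series": [{"x":0,"y":0,"z":0,"spin":0},{"x":0,"y":0,"z":0,"spin":0},{"x":0,"y":0,"z":0.005,"spin":0},{"x":0,"y":0,"z":0.03,"spin":0},{"x":0,"y":0,"z":0.07,"spin":0},{"x":0,"y":0,"z":0.11,"spin":0},{"x":0,"y":0,"z":0.117,"spin":0}], "fingers": 0.4}}

```text
t: 23.72
ee_pos: [486.3, 260.4, 302.9]
ee_rot: [0.782, 3.037, 0.007]
force: [0.6, -0.7, -0.2]
grip_width: 0.598
gripper_force: 0.0
```

```bash
python3 - <<'E'
from h import *
s=robot.observe(); print(s['t'],s['ee_pos'],s['ee_rot'],s['grip_width'],s['force'])
snap('wrist','w9')
E
python3 meas.py w9
```

```text
23.725 [486.33783529 260.37209725 302.91833471] [0.78165727 3.03736108 0.00666165] 0.5975541120990774 [ 0.60310987 -0.70890162 -0.20410586]
red [314. 283.] [544.6 227.3] [44.4 49.1] 60.9
red [314. 247.] [518.8 242. ] [38.2  6.8] 61.0
green [314. 190.] [483.2 261.8] [29.  35.4] 61.9
yel [314. 332.] [606.6 194.1] [38.2 27.2] 57.2
ingot [  4. 376.] [ 506.3 -114.5] [16.2 39.8] 42.4
ingot [346. 332.] [618.  223.6] [19.7 21.3] 59.5
ingot [309. 309.] [589.9 205.2] [116.2  68.5] 48.3
ingot [ 50. 285.] [446.2   7.6] [34.8 36. ] 45.7
ingot [295. 135.] [473.6 269.8] [156.4 198.5] 60.9
```

View pics/w9.png

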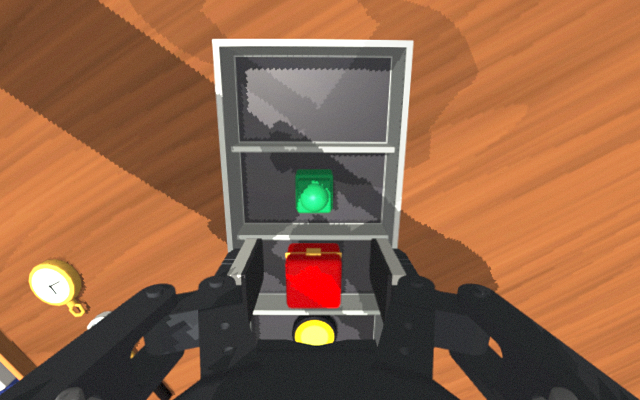

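The seal stands upright in compartment 3 at (314,190). Next is the ingot.

Request:
{"name": "arm_command", "arguments": {"series": [{"x":0,"y":-0.025,"z":0,"spin":-0.05},{"x":0.001,"y":-0.07,"z":0,"spin":-0.16},{"x":0.002,"y":-0.12,"z":0,"spin":-0.28},{"x":0.003,"y":-0.17,"z":0,"spin":-0.41},{"x":0.004,"y":-0.22,"z":0,"spin":-0.54},{"x":0.005,"y":-0.27,"z":0,"spin":-0.67},{"x":0.006,"y":-0.32,"z":0,"spin":-0.8},{"x":0.006,"y":-0.365,"z":0,"spin":-0.91},{"x":0.006,"y":-0.395,"z":0,"spin":-0.98},{"x":0.006,"y":-0.407,"z":0,"spin":-1.0}], "fingers": 0.3}}

```text
t: 25.02
ee_pos: [491.4, -148.2, 296.9]
ee_rot: [-2.147, -2.29, 0.002]
force: [0.3, -0.3, -0.1]
grip_width: 0.701
gripper_force: 0.0
```

Request:
{"name": "arm_command", "arguments": {"series": [{"x":0,"y":0,"z":-0.02,"spin":0},{"x":0,"y":0,"z":-0.06,"spin":0},{"x":0,"y":0,"z":-0.09,"spin":0},{"x":0,"y":0,"z":-0.1,"spin":0},{"x":0,"y":0,"z":-0.1,"spin":0}]}}

```text
t: 25.65
ee_pos: [491.6, -146.0, 197.7]
ee_rot: [-2.143, -2.295, 0.001]
force: [-0.3, -0.1, -0.3]
grip_width: 0.7
gripper_force: 0.0
```

```bash
python3 - <<'E'
from h import *
s=robot.observe(); print(s['t'],s['ee_pos'],s['ee_rot'],s['grip_width'],s['force'])
snap('wrist','w10')
E
python3 meas.py w10
```

```text
25.65 [ 491.64793644 -145.95115465  197.66187471] [-2.14265298e+00 -2.29493742e+00  8.55318689e-04] 0.6997565734135464 [-0.31432964 -0.13316323 -0.3092261 ]
ingot [403. 262.] [ 536.  -148.5] [ 8.3 29.2] 27.3
ingot [230. 262.] [ 448.2 -154.5] [29.4  8.4] 70.8
ingot [312. 245.] [ 489.6 -143. ] [51.6 37.5] 4.0
```

View pics/w10.png

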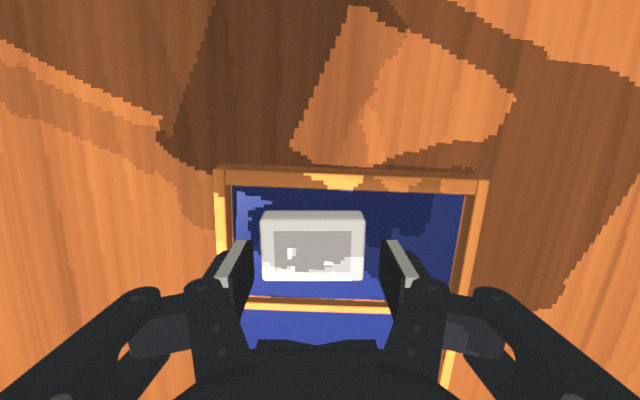

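The ingot at (312,245) lies between the pads, with both fingertips inside the rim. Going down.

Request:
{"name": "arm_command", "arguments": {"series": [{"x":0,"y":0,"z":-0.008,"spin":0},{"x":0,"y":0,"z":-0.015,"spin":0},{"x":0,"y":0,"z":-0.018,"spin":0},{"x":0,"y":0,"z":-0.018,"spin":0}]}}

```text
t: 26.2
ee_pos: [491.7, -146.9, 180.3]
ee_rot: [-2.146, -2.294, 0.0]
force: [-0.3, -0.2, 1.0]
grip_width: 0.701
gripper_force: 0.0
```

Request:
{"name": "arm_command", "arguments": {"series": [{"x":-0.002,"y":0,"z":0,"spin":0},{"x":-0.002,"y":0,"z":0,"spin":0},{"x":-0.002,"y":0,"z":0,"spin":0},{"x":-0.002,"y":0,"z":0,"spin":0}], "fingers": 0.7, "grip_force": 50}}

```text
t: 26.7
ee_pos: [489.9, -147.0, 181.1]
ee_rot: [2.145, 2.294, -0.0]
force: [-2.0, -1.3, 4.0]
grip_width: 0.595
gripper_force: 54.6
```

Request:
{"name": "arm_command", "arguments": {"series": [{"x":0,"y":0,"z":0.01,"spin":0},{"x":0,"y":0,"z":0.02,"spin":0},{"x":0,"y":0,"z":0.02,"spin":0}]}}

```text
t: 27.08
ee_pos: [490.2, -147.0, 201.9]
ee_rot: [2.144, 2.293, 0.001]
force: [0.6, -0.7, -2.3]
grip_width: 0.592
gripper_force: 54.0
```

Request:
{"name": "arm_command", "arguments": {"series": [{"x":0,"y":0,"z":0.03,"spin":0},{"x":-0.001,"y":0.02,"z":0.06,"spin":0.05},{"x":-0.004,"y":0.05,"z":0.09,"spin":0.12},{"x":-0.01,"y":0.09,"z":0.1,"spin":0.2},{"x":-0.018,"y":0.14,"z":0.1,"spin":0.31},{"x":-0.026,"y":0.19,"z":0.1,"spin":0.43},{"x":-0.034,"y":0.24,"z":0.1,"spin":0.55},{"x":-0.042,"y":0.29,"z":0.1,"spin":0.67},{"x":-0.05,"y":0.335,"z":0.1,"spin":0.78},{"x":-0.056,"y":0.375,"z":0.1,"spin":0.88}]}}

```text
t: 28.32
ee_pos: [433.2, 229.8, 300.4]
ee_rot: [-0.958, -2.992, 0.0]
force: [0.5, -0.2, -2.1]
grip_width: 0.594
gripper_force: 53.9
```

Request:
{"name": "arm_command", "arguments": {"series": [{"x":-0.006,"y":0.035,"z":0,"spin":0.08},{"x":-0.01,"y":0.058,"z":0,"spin":0.115},{"x":-0.011,"y":0.0665,"z":0,"spin":0.119},{"x":-0.011,"y":0.0665,"z":0,"spin":0.119},{"x":-0.011,"y":0.0665,"z":0,"spin":0.119}]}}

```text
t: 28.95
ee_pos: [423.1, 293.8, 300.6]
ee_rot: [0.787, 3.041, -0.001]
force: [0.4, -0.3, -1.7]
grip_width: 0.592
gripper_force: 53.9
```

Run:
```python
from h import *
s=robot.observe(); print(s['t'],s['ee_pos'],s['ee_rot'],s['grip_width'],s['force'])
snap('wrist','w11')
```

```text
28.95 [423.07431167 293.84967029 300.6139687 ] [ 7.86502119e-01  3.04143262e+00 -7.42761722e-04] 0.5924966261951176 [ 0.35466185 -0.28208663 -1.69890234]
```

View pics/w11.png

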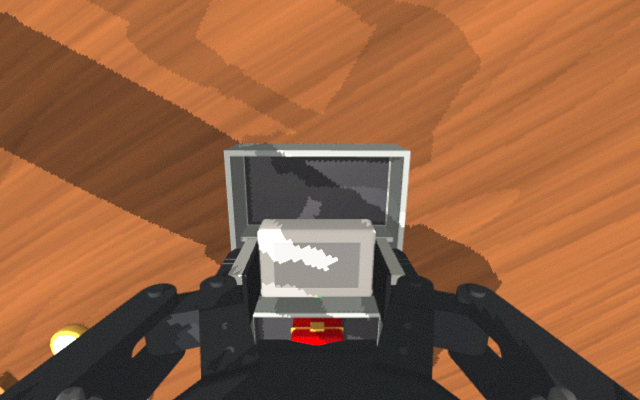

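The ingot is held level at (316,258), squared up to the last compartment.

Request:
{"name": "arm_command", "arguments": {"series": [{"x":0,"y":0,"z":-0.02,"spin":0},{"x":0,"y":0,"z":-0.05,"spin":0},{"x":0,"y":0,"z":-0.085,"spin":0},{"x":0,"y":0,"z":-0.105,"spin":0},{"x":0,"y":0,"z":-0.114,"spin":0},{"x":0,"y":0,"z":-0.117,"spin":0},{"x":0,"y":0,"z":-0.118,"spin":0},{"x":0,"y":0,"z":-0.118,"spin":0}]}}

```text
t: 30.0
ee_pos: [423.1, 294.8, 183.6]
ee_rot: [0.784, 3.041, 0.002]
force: [0.2, -0.3, -1.9]
grip_width: 0.591
gripper_force: 53.9
```

Request:
{"name": "arm_command", "arguments": {"series": [{"x":0,"y":0,"z":-0.001,"spin":0},{"x":0,"y":0,"z":-0.002,"spin":0}]}}

```text
t: 30.25
ee_pos: [422.9, 294.7, 181.0]
ee_rot: [0.784, 3.042, 0.001]
force: [0.3, 0.4, -1.7]
grip_width: 0.597
gripper_force: 53.9
```

Request:
{"name": "arm_command", "arguments": {"series": [{"x":0,"y":0,"z":-0.001,"spin":0},{"x":0,"y":0,"z":-0.001,"spin":0}]}}

```text
t: 30.5
ee_pos: [422.8, 294.6, 179.5]
ee_rot: [-0.785, -3.042, 0.0]
force: [-0.1, 0.2, -2.1]
grip_width: 0.593
gripper_force: 53.9
```

Request:
{"name": "arm_command", "arguments": {"series": [{"x":0,"y":0,"z":-0.001,"spin":0},{"x":0,"y":0,"z":-0.001,"spin":0}]}}

```text
t: 30.75
ee_pos: [422.9, 294.7, 179.1]
ee_rot: [0.784, 3.042, 0.0]
force: [-1.2, -0.4, 1.7]
grip_width: 0.589
gripper_force: 54.3
```

Request:
{"name": "arm_command", "arguments": {"series": [{"x":0,"y":0,"z":0,"spin":0},{"x":0,"y":0,"z":0,"spin":0},{"x":0,"y":0,"z":0.005,"spin":0},{"x":0,"y":0,"z":0.03,"spin":0},{"x":0,"y":0,"z":0.07,"spin":0},{"x":0,"y":0,"z":0.12,"spin":0},{"x":0,"y":-0.04,"z":0.16,"spin":0},{"x":0,"y":-0.1,"z":0.19,"spin":0},{"x":0,"y":-0.15,"z":0.2,"spin":0},{"x":0,"y":-0.15,"z":0.2,"spin":0}], "fingers": 0.27}}

```text
t: 32.0
ee_pos: [422.9, 141.9, 381.1]
ee_rot: [0.791, 3.036, 0.002]
force: [0.3, 0.7, 0.0]
grip_width: 0.731
gripper_force: 0.0
```

Request:
{"name": "arm_command", "arguments": {"series": [{"x":0,"y":-0.05,"z":0,"spin":0},{"x":0,"y":-0.1,"z":0,"spin":0},{"x":0,"y":-0.15,"z":0,"spin":0},{"x":0,"y":-0.2,"z":0,"spin":0},{"x":0,"y":-0.23,"z":0,"spin":0},{"x":0,"y":-0.23,"z":0,"spin":0},{"x":0,"y":-0.23,"z":0,"spin":0}]}}

```text
t: 32.88
ee_pos: [423.0, -84.6, 378.5]
ee_rot: [-0.784, -3.042, -0.001]
force: [-0.0, 0.8, 0.1]
grip_width: 0.733
gripper_force: 0.0
```

Run:
```python
from h import *
s=robot.observe(); print(s['t'],s['ee_pos'],s['grip_width'],s['force'])
a=snap('top','t12')['pixels'][110:280,165:345]; b=snap('side','s12')['pixels'][95:245,225:415]
cv2.imwrite('pics/fin.png',np.hstack([cv2.resize(a,(400,378)),cv2.resize(b,(400,378))]))
```

```text
32.875 [423.01527238 -84.62841338 378.52725693] 0.7328428186080115 [-0.02108614  0.81951738  0.1275799 ]
```

View pics/fin.png

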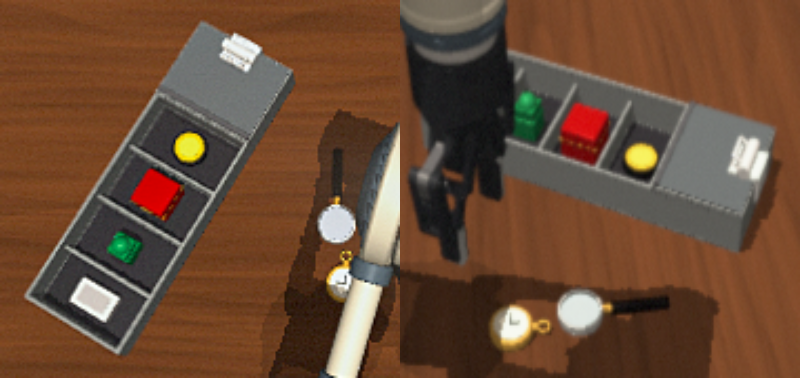

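The crop shows all four in order from the clamp: coin (189,147), case (157,194), seal (124,246), ingot (95,298). The watch and loupe have not moved.

```bash
python3 -c "
from bench import robot
print(robot.hand_in())"
```

```text
the job is handed in; nothing more can be done
None
```

The coin, ring case, seal and ingot are in the deposit box in that order from the clamp, each set down upright on its compartment floor with the watch and loupe untouched, and the job was handed in at about 33 s.

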